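Lift the dappen dish with the laboratory tongs

TASK

The small waisted dappen dish on the steel tray must not be touched by hand. Take the hinged tongs off their stand with a light squeeze so that their jaws stay open, lower them over the dish, close the jaws on it while it stands on the tray, and lift it upright a good hand's breadth (about 10 cm) above the tray without disturbing the two dropper bottles. Finish while still holding the dish up in the closed tongs: do not put it down or let go.

Things in the scene. Friction and masses are not known exactly. Their poses are not given: they have to be found in the camera images.
- tongs_grip (a point): Steel tongs hanging tips down by their hinge pin. Point on their centre line, 36 mm below the pin, midway between two black upright grip plates (18 mm wide, 19 to 53 mm below the pin), 50 mm apart over their outsides when open. x = along the pin (72 mm long), y = line on which the arms close (squeeze here), z up. The hub rises 7 mm above the pin. About 80 g.
- tongs_tip (a point): Point between the two jaws at half jaw height, 56 mm straight below tongs_grip, same axes. Jaws are V-shaped, 24 mm wide, 16 mm tall; closed on the dish their lower edges are 8 mm below this point (4 mm when open). Gap between the jaws about 62 mm open, about 50 mm with the plates squeezed to 46 mm; each jaw with its arm is about 11 mm thick.
- tongs_left: Left arm and jaw of the tongs (+y side), origin on the pin. A preloaded spring keeps the tongs open until the plates are pressed with about 4 N (5 N when closed on the dish). Squeezed to 46 mm over the plates, they can be carried with the jaws wide open; they meet the dish at about 39 mm and can close to 31 mm when empty.
- tongs_right: Right arm and jaw of the tongs (-y side), origin on the pin; moves symmetrically with the left one. A squeeze of 25 to 60 N on the plates holds the dish firmly.
- stand: Fixed tongs stand: base plate 92 x 80 x 10 mm, origin at the centre of its underside; two posts 56 mm apart along its x axis with V notches, open upwards, that carry the pin 122 mm above the worktop; post tops 7 mm above the pin. The pin lies along its x axis. Raise the tongs 130 mm or more, until the tips pass the posts, before moving sideways.
- tray: Fixed shallow steel tray, 110 mm (x) x 200 mm (y), floor 4 mm above the worktop, rim 10 mm high; origin at the centre of its underside. Dish and two bottles stand on it in a row along its y axis, about 62 mm apart, in any order, so the tongs are best opened along the tray's x axis. A strip light hangs 0.48 m above the worktop beyond x = 0.65 m: keep wrists clear.
- dish_center (a point): Dappen dish: pale grey-blue, round, open at the top with a narrow waist, 33 mm across at the rim and foot, 23 mm tall, about 40 g; this point is its centre, half-way up (11.5 mm above the tray floor). z axis up.
- dish: The same dappen dish; origin at the centre of its underside.
- bottle_0_center (a point): White dropper bottle with a pointed nozzle, 27 mm across, 28 mm tall, standing on the tray; point half-way up. Leave alone.
- bottle_1_center (a point): Second, identical dropper bottle on the tray; point half-way up. Leave alone.

How it is judged:
By the outcome, as a careful person would: the job done as asked, in the order asked, and still so for the second after the job is handed in, while the arm keeps its last pose, push and grip.
It also fails if it takes over 45 s, if anything falls off the work surface, if the arm or the gripper's body presses on something with over 40 N, if the wrist force passes 120 N, or if a joint passes its speed limit or range.

ROBOT

A 6-joint arm with a two-finger parallel gripper is mounted at the origin on a cart in front of the work surface, level with it; the furniture and walls round the work are solid. World frame = base frame: x ahead of the robot, y to its left, z up, the work surface at z = 0. Lengths are in m, angles in rad, forces in N, time in s.
With the tool pointing down it reaches from about 0.3 to 0.95 m from the base axis. Payload 3.1 kg.
Tool frame: the origin (TCP) lies midway between the tips of the shut fingers; the grasp point (between the pads) lies 19 mm behind it; z points along the fingers, y is the line along which they close (so a half turn about z gives the same grasp; the last joint's range is limited). The gripper opens to 85 mm and grips with 20 to 120 N. Pads are 22 mm wide; open, the fingers measure 114 mm over their backs; the gripper's body (76 mm by 85 mm) begins 54 mm behind the grasp point. The pads swing forward as they close: fully open they stand 13 mm farther back than shut.
Start: joints at [1.139, 0.308, 1.634, -0, 1.2, -0.07], TCP at [0.221, 0.585, 0.231] pointing down, gripper open.
Joint ranges: [-3.06, 3.06], [-0.79, 1.96], [0.05, 2.63], [-1.19, 4.34], [0.05, 2.64], [-2.94, 2.94]. Speed limits (rad/s): [2.79, 2.79, 3.14, 3.14, 3.14, 3.14].

INTERFACE

Orientations are given as [roll, pitch, yaw] about the fixed x, y, z axes, in that order (R = Rz(yaw) Ry(pitch) Rx(roll)).
In Python, from workcell import robot, get_image, camera_params, order, spotter gives the robot as it stands.
- The arm moves only by the shell command python3 -m pendant 'ROWS'. ROWS is JSON, a list of rows, each a list of 7 numbers: the turn, a rotation vector about the tool's x, y, z in rad, then the shift along the tool's x, y, z in m, then the closure, from 0 (fully open) to 1 (shut). A call has 1 to 20 rows; each row shifts and turns the commanded pose from where the row before left it, along the tool's axes as they then stand; what a row does not reach is not made up. A row lasts 1/8 s, in which the tool goes at most 62.5 mm and 10.7 degrees, less where a joint would pass 70% of its speed; a pose out of reach is approached as far as the arm can. A call with a gripper value outside its range is refused whole. The fingers move at their own pace and stop on an object; the grip force is fixed at half the most. Time passes only in rows, so rows that do not move let the fingers close. It gives the time, the measured TCP pose, the force, the opening and the grip force at its end, in the units of the state.
- robot.get_state(): the state, without advancing time (a new reading comes with each control period).
- get_image(name): name is "scene" or "top" or "wrist"; returns the picture (420x560x3 uint8, red, green, blue); there is no depth.
- camera_params(name): a dict with "mtx" (3x3 intrinsics, pixels), "rvec" (rotation vector, rad) and "tvec" (3), from world to camera coordinates, as OpenCV has them; the wrist camera has in their place "mount" (4x4, takes a point from camera to tool coordinates, whose origin is the TCP and whose axes are the flange's). Camera axes: x right, y down, z forward; pixel columns grow to the right and rows downward; lengths in m; the calibration is good to about 2 mm. A picture is of the moment at which its call begins: read the wrist's pose just before it. camera_params takes no time and is no camera call.
- order.hand_in(): hands the job in; it is judged then, once.
Trained networks look in the newest picture that a camera, given by its name, has taken for a name from the list of things; names that differ only in an ending like _2 or _b are one class to them, and where a whole thing is asked for, a point or a joint stands for the part that bears it (a point fixed in the world has none). Each returns a list of dicts, best first, with "conf" (0 to 1); they miss things now and then, are a little off and sometimes report something else, mostly with a low value. They report only what shows in the picture. A call takes as long as a camera call.
- spotter.look_for(target, camera): "uv" ([column, row] in pixels, amid what is visible of it).
The state is a dict: "t": time; "joint_pos": joint angles; "joint_vel": joint speeds; "joint_efforts": joint torques, N m; "tcp_pos": TCP position; "ee_rot": TCP orientation; "force": force on the tool from outside, world axes, zero at the start; "wrist_torque": the same for the moment, N m; "finger_gap": finger opening in m; "finger_force": force on a finger pad.
Only numpy, scipy, OpenCV 4.12 (cv2) and the standard library are available. Lean on these libraries where they do the work, as an engineer would, in place of code of your own. Each camera call takes 0.05 s, during which the arm holds its last target. There are 200 camera calls.

## Working session

There is one attempt and no reset: what is moved stays moved. The work goes in short steps, Python scripts to look and compute and a shell command to move; the robot and the scene stay as the last step left them, time stands still between calls to the robot, and variables do not carry over. Pictures are saved under pics/ and viewed, at most 10 in all, crops included, and the job is handed in when it is done.

```bash
mkdir -p pics; cat > h.py <<'E'
import numpy as np, cv2
from scipy.spatial.transform import Rotation as R
from workcell import robot, get_image, camera_params, order, spotter
def cam(name):
    p=camera_params(name); K=np.array(p["mtx"])
    if "mount" in p:
        s=robot.get_state(); T=np.eye(4); T[:3,:3]=R.from_euler('xyz',s["ee_rot"]).as_matrix(); T[:3,3]=s["tcp_pos"]
        W=np.linalg.inv(T@np.array(p["mount"]))
        return K@W[:3]
    return K@np.c_[cv2.Rodrigues(np.array(p["rvec"],float))[0],np.array(p["tvec"],float).reshape(3)]
def tri(Ps,uvs):
    A=[]
    for P,(u,v) in zip(Ps,uvs): A+= [(u*P[2]-P[0]),(v*P[2]-P[1])]
    A=[a/np.linalg.norm(a[:3]) for a in A]
    X=np.linalg.svd(np.array(A))[2][-1]; X=X[:3]/X[3]
    e=[np.round(proj(P,X)-np.array(uv),1) for P,uv in zip(Ps,uvs)]
    return X,e
def proj(P,X):
    q=P@np.r_[X,1]; return q[:2]/q[2]
def atz(P,uv,z):
    A=np.array([uv[0]*P[2]-P[0],uv[1]*P[2]-P[1]]); 
    return np.r_[np.linalg.solve(A[:,:2],-(A[:,2]*z+A[:,3])),z]
def snap(name,fn):
    P=cam(name); im=get_image(name); cv2.imwrite("pics/"+fn,im[:,:,::-1]); return P,im
E
python3 - <<'E'
from h import *
s=robot.get_state(); print(s["t"],s["tcp_pos"],s["ee_rot"])
P={}
for c in("scene","top","wrist"):
    P[c],_=snap(c,c+"0.png")
    for n in("tongs_grip","tongs_tip","tongs_left","stand","tray","dish_center","bottle_0_center"):
        print(c,n,[(np.round(d["uv"]).tolist(),round(d["conf"],2)) for d in spotter.look_for(n,c)][:3])
np.savez("P0.npz",**P)
a=[cv2.imread(f"pics/{c}0.png") for c in("scene","top")]
E
```

```text
0.0 [0.22089256 0.58378175 0.23002413] [-3.13928312e+00 -1.80374020e-04  2.77978378e+00]
scene tongs_grip [([347.0, 255.0], 0.82), ([266.0, 242.0], 0.22)]
scene tongs_tip [([347.0, 259.0], 0.65)]
scene tongs_left []
scene stand [([354.0, 295.0], 0.91)]
scene tray []
scene dish_center [([267.0, 238.0], 0.68)]
scene bottle_0_center [([238.0, 232.0], 0.64)]
top tongs_grip [([365.0, 240.0], 0.82)]
top tongs_tip [([365.0, 236.0], 0.57), ([272.0, 197.0], 0.16)]
top tongs_left [([366.0, 234.0], 0.16)]
top stand [([357.0, 238.0], 0.81), ([363.0, 246.0], 0.61)]
top tray [([243.0, 207.0], 0.91), ([354.0, 235.0], 0.44), ([365.0, 236.0], 0.43)]
top dish_center [([270.0, 199.0], 0.5)]
top bottle_0_center [([246.0, 202.0], 0.6)]
wrist tongs_grip []
wrist tongs_tip []
wrist tongs_left []
wrist stand []
wrist tray []
wrist dish_center []
wrist bottle_0_center []
```

View pics/top0.png

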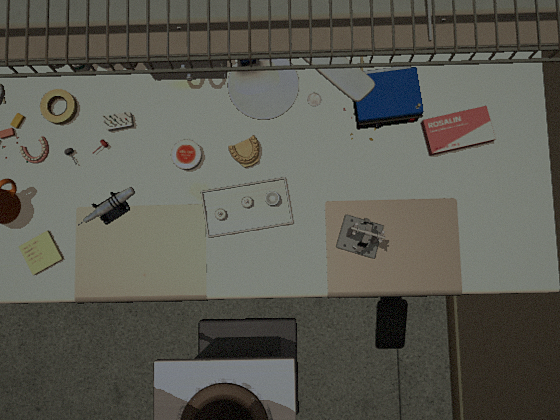

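View pics/scene0.png

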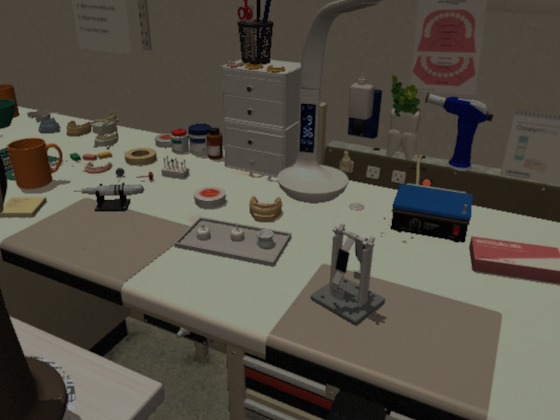

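The top view shows the tray at about (248,207), with the bottles at (221,214) and (247,202) and the dish at its right end, (273,199). The stand with the tongs is at (365,236). In the scene view the dish is at (266,239) and the tongs at (350,260).

```bash
python3 - <<'E'
from h import *
P=np.load("P0.npz")
print("grip",tri([P["scene"],P["top"]],[(347,255),(365,238)]))
print("dish",tri([P["scene"],P["top"]],[(266,239),(273,199)]))
print("stand",atz(P["top"],(360,238),.01),atz(P["top"],(365,237),.122))
for n,uv in dict(dish=(273,199),b0=(221,214),b1=(247,202)).items(): print(n,atz(P["top"],uv,.018))
print([atz(P["top"],u,.01).round(3) for u in((204,193),(286,179),(293,221),(211,237))])
print([atz(P["top"],u,.01).round(3) for u in((346,213),(389,223),(378,259),(336,247))])
print(camera_params("wrist")["mount"])
s=robot.get_state();print(R.from_euler('xyz',s["ee_rot"]).as_matrix().round(3))
E
```

```text
grip (array([ 0.40971177, -0.31486715,  0.09292765]), [array([ 0., -0.]), array([-0.,  0.])])
dish (array([ 0.5090652 , -0.12182759,  0.01429271]), [array([-0.7,  0. ]), array([ 0.5, -0.3])])
stand [ 0.41458877 -0.31687522  0.01      ] [ 0.41017617 -0.31033314  0.122     ]
dish [ 0.50784245 -0.12066272  0.018     ]
b0 [ 0.47608051 -0.00104701  0.018     ]
b1 [ 0.50233182 -0.06098247  0.018     ]
[array([0.527, 0.039, 0.01 ]), array([ 0.555, -0.152,  0.01 ]), array([ 0.457, -0.165,  0.01 ]), array([0.424, 0.023, 0.01 ])]
[array([ 0.473, -0.287,  0.01 ]), array([ 0.447, -0.384,  0.01 ]), array([ 0.366, -0.356,  0.01 ]), array([ 0.395, -0.262,  0.01 ])]
[[-7.28560515e-04 -9.57534974e-01 -2.88316222e-01  7.39633028e-02]
 [ 9.99999629e-01 -8.30217642e-04  2.30310260e-04  5.57609516e-04]
 [-4.59895343e-04 -2.88315947e-01  9.57535223e-01 -1.42477303e-01]
 [ 0.00000000e+00  0.00000000e+00  0.00000000e+00  1.00000000e+00]]
[[-0.935  0.354 -0.   ]
 [ 0.354  0.935 -0.   ]
 [-0.    -0.    -1.   ]]
```

```bash
python3 -m pendant '[[0,0,0,-0.037,-0.045,0,0],[0,0,0,-0.037,-0.045,0,0],[0,0,0,-0.037,-0.045,0,0],[0,0,0,-0.037,-0.045,0,0],[0,0,0,-0.037,-0.045,0,0],[0,0,0,-0.037,-0.045,0,0],[0,0,0,-0.037,-0.045,0,0],[0,0,0,-0.037,-0.045,0,0],[0,0,0,-0.037,-0.045,0,0],[0,0,0,-0.037,-0.045,0,0],[0,0,0,-0.037,-0.045,0,0],[0,0,0,-0.037,-0.045,0,0],[0,0,0.15,0,0,0,0],[0,0,0.15,0,0,0,0],[0,0,0.15,0,0,0,0],[0,0,0.15,0,0,0,0],[0,0,0.15,0,0,0,0],[0,0,0.15,0,0,0,0],[0,0,0.15,0,0,0,0],[0,0,0,0,0,0,0]]'
cat > look.py <<'E'
from h import *
import sys
tag=sys.argv[1]
s=robot.get_state(); print(s["t"],s["tcp_pos"],s["ee_rot"],s["joint_pos"])
P,_=snap("wrist",tag+".png"); np.save(tag+".npy",P)
for n in sys.argv[2:]: print(n,[(np.round(d["uv"],1).tolist(),round(d["conf"],2)) for d in spotter.look_for(n,"wrist")][:4])
E
python3 look.py w1 dish_center bottle_0_center tray tongs_grip
```

```text
t: 3.7
tcp_pos: [0.4454, -0.0777, 0.2314]
ee_rot: [3.141, 0.0, 1.732]
force: [-0.3, 0.5, -0.8]
finger_gap: 0.0852
finger_force: 0.0
3.7 [ 0.44542165 -0.07767439  0.23142988] [3.14129226e+00 1.39685270e-04 1.73152394e+00] [-2.69004013e-01 -3.38528854e-02  2.02290932e+00 -2.00403453e-06
  1.15220494e+00 -4.29730834e-01]
dish_center [([330.5, 221.0], 0.6)]
bottle_0_center [([339.0, 171.6], 0.71), ([325.6, 106.4], 0.62)]
tray [([325.0, 151.6], 0.75), ([330.3, 218.7], 0.55)]
tongs_grip [([203.6, 364.3], 0.91)]
```

View pics/w1.png

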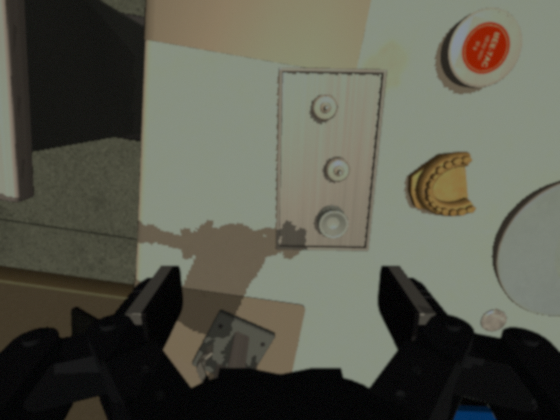

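The wrist view shows the dish at (332,222), the bottles at (325,107) and (338,170), the tray corners at (280,69), (385,71), (369,247) and (277,246), and the stand near (230,350), partly hidden.

```bash
python3 -m pendant '[[0,0,0,-0.054,-0.021,-0.013,0],[0,0,0,-0.054,-0.021,-0.013,0],[0,0,0,-0.054,-0.021,-0.013,0],[0,0,0.14,0,0,0,0],[0,0,0.14,0,0,0,0],[0,0,0.14,0,0,0,0],[0,0,0,0,0,0,0],[0,0,0,0,0,0,0]]'
python3 look.py w2 dish_center tongs_grip tongs_tip stand
```

```text
t: 4.95
tcp_pos: [0.4088, -0.2475, 0.2702]
ee_rot: [-3.142, -0.0, 1.312]
force: [-0.6, -0.1, -0.2]
finger_gap: 0.0854
finger_force: 0.0
4.95 [ 0.40882174 -0.24754508  0.27024861] [-3.14156008e+00 -1.02932177e-05  1.31218060e+00] [-6.35602803e-01 -1.82919602e-02  1.92616755e+00 -2.56664722e-06
  1.23375114e+00 -3.76986224e-01]
dish_center [([342.3, 28.1], 0.68)]
tongs_grip [([321.0, 37.2], 0.72), ([309.7, 246.2], 0.64)]
tongs_tip [([310.2, 249.2], 0.64), ([327.8, 244.4], 0.23)]
stand [([303.0, 213.5], 0.75)]
```

View pics/w2.png

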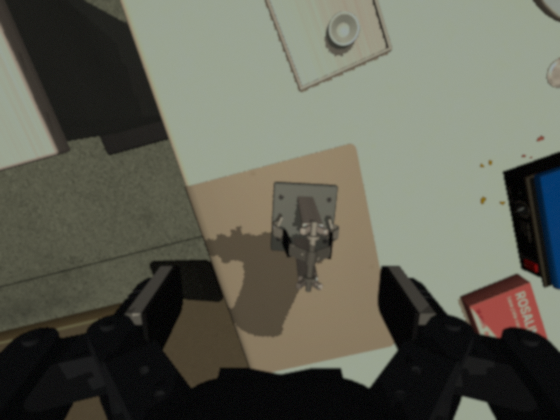

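The dish is at (342,29), and the stand base spans (275,182) to (337,258). The black plates are at about (286,242) and (331,240). I need an enlarged crop to read the tongs.

```bash
python3 - <<'E'
import cv2
a=cv2.imread("pics/w2.png")[170:300,250:360]
cv2.imwrite("pics/c2.png",cv2.convertScaleAbs(cv2.resize(a,None,fx=4.5,fy=4.5,interpolation=cv2.INTER_CUBIC),alpha=1.6))
E
```

```text
(no output)
```

View pics/c2.png

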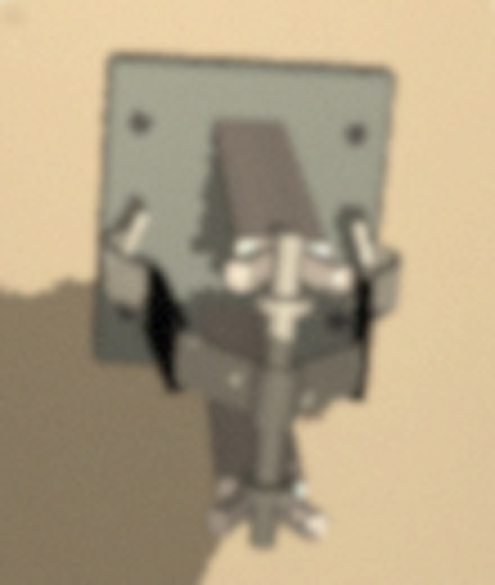

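The crop shows the pin from its near end at (314,223) to its far end at (308,290). Base plate corners are near (275,182), (337,186) and (272,249), and the black plates stand on either side of the pin.

```bash
python3 - <<'E'
from h import *
P1=np.load("w1.npy");P=np.load("w2.npy");T=np.load("P0.npz")
f=lambda x,y:(250+x/4.5,170+y/4.5)
print("dish",tri([P1,P],[(332,222),(342.5,29)]), tri([P1,P],[(330.5,221),(342.3,28.1)]))
for z in(.115,.122,.129):
    a=atz(P,f(288,240),z);b=atz(P,f(263,540),z);d=a-b
    print("pin",z,(a+b)/2,np.linalg.norm(d),np.degrees(np.arctan2(d[1],d[0])))
c=[atz(P,f(*q),.01) for q in((108,55),(393,72),(97,360))]
print("base",c,np.linalg.norm(c[0]-c[1]),np.linalg.norm(c[0]-c[2]),"ctr",(c[1]+c[2])/2,np.degrees(np.arctan2(*(c[0]-c[2])[1::-1])))
t=[atz(P1,q,.012) for q in((280,69),(385,71),(369,247),(277,246))]
print("tray",np.round(t,3),np.mean(t,0)); 
for i in range(4):
    d=t[(i+1)%4]-t[i]; print(np.linalg.norm(d),np.degrees(np.arctan2(d[1],d[0])))
for uv in((325,107),(338,170)): print("bottle",atz(P1,uv,.03))
print("grip",tri([T["scene"],T["top"],P],[(347,255),(365,239),(309.7,246.2)]))
E
```

```text
dish (array([ 0.51090912, -0.11637813,  0.02041564]), [array([0.4, 0.1]), array([-0.4,  0.1])]) (array([ 0.50991294, -0.11547505,  0.02065129]), [array([1.2, 0.3]), array([-1.2,  0.3])])
pin 0.115 [ 0.42076125 -0.31901116  0.115     ] 0.07089740528343166 72.31973613394453
pin 0.122 [ 0.42092043 -0.31564245  0.122     ] 0.06923050103307232 72.31973613394462
pin 0.129 [ 0.42107961 -0.31227375  0.129     ] 0.06756359678271291 72.31973613394457
base [array([ 0.39764755, -0.25918484,  0.01      ]), array([ 0.47183021, -0.28377051,  0.01      ]), array([ 0.37094862, -0.34558186,  0.01      ])] 0.07815063665031934 0.09042830052163818 ctr [ 0.42138942 -0.31467618  0.01      ] 72.82748833732245
tray [[ 0.428  0.032  0.012]
 [ 0.532  0.047  0.012]
 [ 0.561 -0.142  0.012]
 [ 0.455 -0.158  0.012]] [ 0.49406184 -0.05553643  0.012     ]
0.10556588006169428 8.153903612361315
0.19150466003758476 -81.24523229404687
0.10766471403331251 -171.50459673105738
0.19213585938078243 98.12747131728402
bottle [0.47724868 0.00284466 0.03      ]
bottle [ 0.50293608 -0.05639942  0.03      ]
grip (array([ 0.41440047, -0.31543855,  0.09068857]), [array([ 1.3, -0.2]), array([-0. , -3.1]), array([-7.4, -0.2])])
```

```bash
python3 -m pendant '[[0,0,0.047,0,0,0.005,0],[0,0,0,-0.031,0.016,0.03,0],[0,0,0,-0.03,0.016,0.03,0],[0,0,0,0,0,0,0],[0,0,0,0,0,0,0]]'
python3 look.py w3 tongs_grip; python3 - <<'E'
import cv2
a=cv2.imread("pics/w3.png"); cv2.imwrite("pics/w3b.png",cv2.convertScaleAbs(cv2.resize(a,(800,600)),alpha=1.6))
E
```

```text
t: 5.82
tcp_pos: [0.4208, -0.3151, 0.2055]
ee_rot: [-3.141, -0.001, 1.263]
force: [0.2, -0.3, 0.2]
finger_gap: 0.0855
finger_force: 0.0
5.825 [ 0.42082114 -0.31509295  0.20546312] [-3.14120235e+00 -6.25141619e-04  1.26271278e+00] [-7.25795043e-01  1.45189007e-01  1.88985729e+00  4.61810474e-04
  1.10715674e+00 -4.17918270e-01]
tongs_grip []
```

View pics/w3b.png

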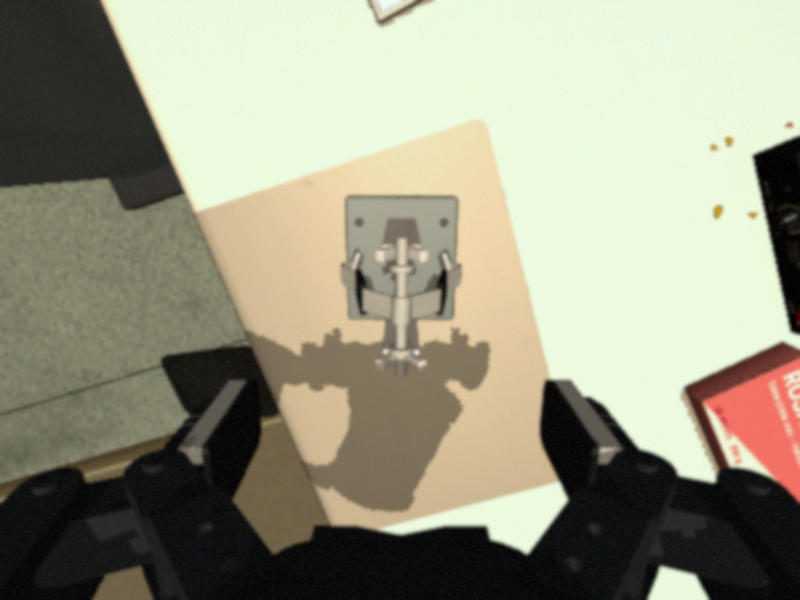

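The tongs are centred between the fingers, at column 401 of 800. The pin runs from row 238 to row 374.

```bash
python3 - <<'E'
from h import *
P=np.load("w2.npy");Q=np.load("w3.npy")
a,e=tri([P,Q],[(314,223.3),(401*.7,238*.7)]);b,f=tri([P,Q],[(308.4,290),(401*.7,374*.7)])
print(a,b,e,f,(a+b)/2,np.linalg.norm(a-b))
E
```

```text
[ 0.43164224 -0.28040497  0.12778499] [ 0.41019368 -0.34897166  0.12161835] [array([ 0.3, -0.2]), array([-0.4,  0.3])] [array([-0.1,  0.2]), array([ 0.1, -0.2])] [ 0.42091796 -0.31468831  0.12470167] 0.07210727271334935
```

```bash
python3 -m pendant '[[0,0,0,0,0,0.04,0],[0,0,0,0,0,0.04,0],[0,0,0,0,0,0.03,0],[0,0,0,0,0,0.015,0],[0,0,0,0,0,0.014,0],[0,0,0,0,0,0,0],[0,0,0,0,0,0,0.38],[0,0,0,0,0,0,0.38],[0,0,0,0,0,0,0.38],[0,0,0,0,0,0,0.38],[0,0,0,0,0,0,0.38]]'
```

```text
t: 7.3
tcp_pos: [0.4212, -0.3159, 0.0668]
ee_rot: [3.14, 0.001, 1.263]
force: [0.0, -0.3, 3.6]
finger_gap: 0.0528
finger_force: 1.9
```

```bash
python3 -m pendant '[[0,0,0,0,0,0,0.42],[0,0,0,0,0,0,0.44],[0,0,0,0,0,0,0.46],[0,0,0,0,0,0,0.46],[0,0,0,0,0,0,0.46],[0,0,0,0,0,0,0.46]]'
```

```text
t: 8.05
tcp_pos: [0.4209, -0.3156, 0.0663]
ee_rot: [3.141, 0.0, 1.263]
force: [-0.6, -1.5, 2.0]
finger_gap: 0.0459
finger_force: 2.6
```

```bash
python3 -m pendant '[[0,0,0,0,0,-0.005,0.46],[0,0,0,0,0,-0.01,0.46],[0,0,0,0,0,-0.01,0.46],[0,0,0,0,0,-0.01,0.46],[0,0,0,0,0,0,0.46],[0,0,0,0,0,0,0.46]]'
python3 look.py w4 tongs_grip; python3 - <<'E'
import cv2,sys
sys.path.insert(0,".")
from h import *
_,s=snap("scene","s4.png"); s=s[180:320,260:440,::-1]
a=cv2.imread("pics/w4.png")
b=np.hstack([cv2.resize(a,(440,330)),cv2.resize(s,(360,280))[:,:]if 0 else cv2.copyMakeBorder(cv2.resize(s,(360,280)),0,50,0,0,cv2.BORDER_CONSTANT)])
cv2.imwrite("pics/m4.png",cv2.convertScaleAbs(b,alpha=1.6))
E
```

```text
t: 8.8
tcp_pos: [0.4207, -0.3153, 0.1013]
ee_rot: [-3.141, -0.0, 1.263]
force: [-0.2, 0.3, -1.1]
finger_gap: 0.0463
finger_force: 3.2
8.8 [ 0.42071325 -0.31532286  0.10132156] [-3.14149947e+00 -4.74128444e-05  1.26278700e+00] [-7.26013123e-01  2.86654027e-01  1.96026720e+00  7.05460341e-06
  8.94775832e-01 -4.18008211e-01]
tongs_grip [([281.3, 308.5], 0.96)]
```

View pics/m4.png

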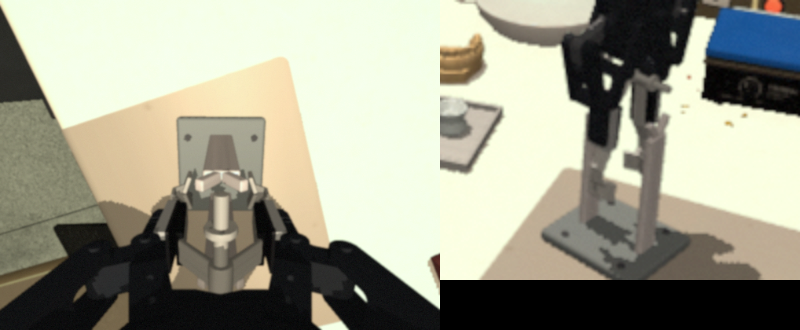

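The tongs are held between the pads with jaws open, and they have lifted about 35 mm clear of the notches. I'll raise them past the posts, turn, and cross to the dish.

```bash
python3 -m pendant '[[0,0,0,0,0,-0.02,0.46],[0,0,0,0,0,-0.03,0.46],[0,0,0,0,0,-0.03,0.46],[0,0,0,0,0,-0.025,0.46],[0,0,0,0,0,-0.01,0.46],[0,0,-0.09,0,0,0,0.46],[0,0,-0.09,0,0,0,0.46],[0,0,-0.09,0,0,0,0.46],[0,0,-0.09,0,0,0,0.46],[0,0,-0.09,0,0,0,0.46],[0,0,0,0.023,0.015,0,0.46],[0,0,0,0.031,0.02,0,0.46],[0,0,0,0.031,0.02,0,0.46],[0,0,0,0.031,0.02,0,0.46],[0,0,0,0.031,0.02,0,0.46],[0,0,0,0.025,0.015,0,0.46],[0,0,0,0.012,0.008,0,0.46],[0,0,0,0,0,0.03,0.46],[0,0,0,0,0,0,0.46],[0,0,0,0,0,0,0.46]]'
python3 look.py w5 dish_center tongs_tip bottle_0_center; python3 - <<'E'
import cv2
a=cv2.imread("pics/w5.png"); cv2.imwrite("pics/w5b.png",cv2.convertScaleAbs(cv2.resize(a,(800,600)),alpha=1.4))
E
```

```text
t: 11.45
tcp_pos: [0.5115, -0.1171, 0.1864]
ee_rot: [-3.141, 0.0, 1.712]
force: [0.5, -0.1, -1.2]
finger_gap: 0.0462
finger_force: 3.2
11.45 [ 0.51152623 -0.11706732  0.18640423] [-3.14121083e+00  3.07101175e-05  1.71210968e+00] [-3.07858611e-01  1.65743974e-01  1.90833158e+00 -2.20802447e-04
  1.06784773e+00 -4.49065494e-01]
dish_center [([280.4, 184.2], 0.94)]
tongs_tip [([281.3, 305.9], 0.83)]
bottle_0_center [([281.6, 126.0], 0.76)]
```

View pics/w5b.png

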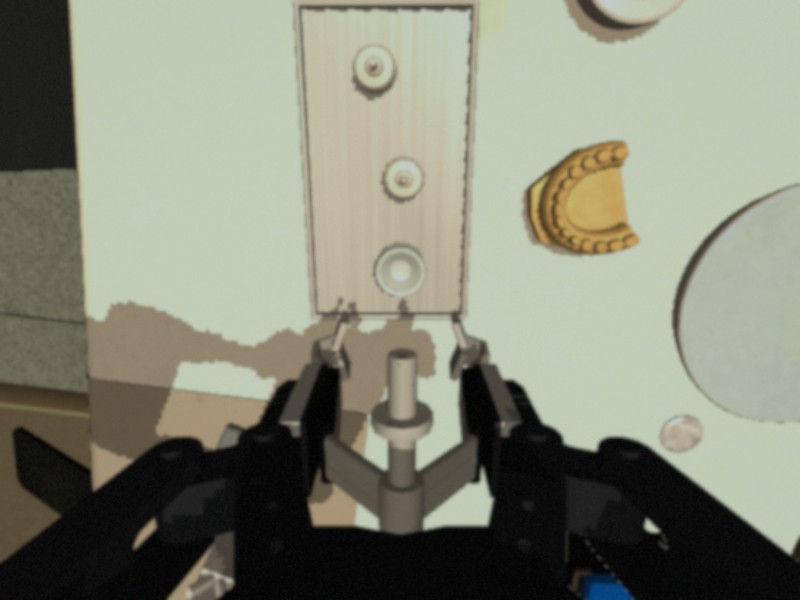

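The tongs hang upright with their jaws open. The dish rim is centred at about (400,271) of 800x600, with the bottles at (374,67) and (403,180).

```bash
python3 - <<'E'
from h import *
P=[np.load(f"w{i}.npy") for i in(1,2,5)]; uv=[(332,222),(342.5,29),(280,189.5)]
print(tri(P,uv),tri([P[0],P[2]],[uv[0],uv[2]]))
for p,u in zip(P,uv): print(atz(p,u,.026))
print(atz(P[2],(280.4,184.2),.0155))
for u in((374,67),(403,180)): print("b",atz(P[2],np.array(u)*.7,.03))
X=np.array([.5115,-.1171,.1864]);
# pin ends check: near end image vs expectation
A=R.from_euler('xyz',[-3.1412,0,1.7121]).as_matrix()
print(proj(P[2],X+A@[.036,0,-.0555])/.7, "seen (402,354)")
E
```

```text
(array([ 0.51104595, -0.11669908,  0.02074036]), [array([0.5, 0.5]), array([-0.1,  0.3]), array([-0.3, -0.7])]) (array([ 0.51175487, -0.11863497,  0.01417949]), [array([-0.1,  0.2]), array([ 0.2, -0.3])])
[ 0.50928399 -0.11458816  0.026     ]
[ 0.51011126 -0.11723766  0.026     ]
[ 0.51124331 -0.11609754  0.026     ]
[ 0.51124362 -0.11339921  0.0155    ]
b [0.47969917 0.00092293 0.03      ]
b [ 0.50497059 -0.05879075  0.03      ]
[400.1347179  355.90510105] seen (402,354)
```

```bash
python3 -m pendant '[[0,0,0,0,0,0.03,0.46],[0,0,0,0,0,0.03,0.46],[0,0,0,0,0,0.025,0.46],[0,0,0,0,0,0.015,0.46],[0,0,0,0,0,0.01,0.46],[0,0,0,0,0,0.01,0.46],[0,0,0,0,0,0.006,0.46],[0,0,0,0,0,0.006,0.46],[0,0,0,0,0,0,0.46],[0,0,0,0,0,0,0.46]]'
python3 look.py w6 dish_center; python3 - <<'E'
from h import *
_,s=snap("scene","s6.png"); s=s[180:280,200:320,::-1]
a=cv2.imread("pics/w6.png")
b=np.hstack([cv2.resize(a,(440,330)),cv2.copyMakeBorder(cv2.resize(s,(360,300)),0,30,0,0,cv2.BORDER_CONSTANT)])
cv2.imwrite("pics/m6.png",cv2.convertScaleAbs(b,alpha=1.5))
E
```

```text
t: 12.9
tcp_pos: [0.5119, -0.1167, 0.0545]
ee_rot: [3.141, 0.0, 1.713]
force: [-0.1, -0.4, -1.0]
finger_gap: 0.0463
finger_force: 3.2
12.9 [ 0.51187956 -0.11665589  0.05454213] [3.14106440e+00 2.63020381e-04 1.71282514e+00] [-3.07017245e-01  3.62586765e-01  1.97917955e+00 -1.06406573e-05
  7.99236280e-01 -4.49038711e-01]
dish_center [([277.5, 237.8], 0.68)]
```

View pics/m6.png

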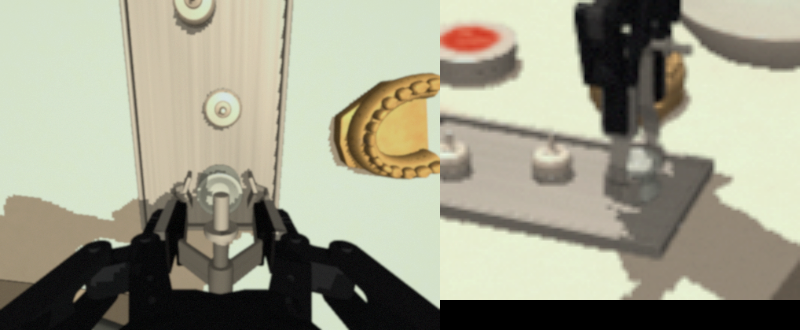

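The jaws straddle the dish, with a gap on both sides and no contact force. I'll close gradually.

```bash
python3 -m pendant '[[0,0,0,0,0,0,0.48],[0,0,0,0,0,0,0.5],[0,0,0,0,0,0,0.52],[0,0,0,0,0,0,0.54],[0,0,0,0,0,0,0.55],[0,0,0,0,0,0,0.56],[0,0,0,0,0,0,0.58],[0,0,0,0,0,0,0.58],[0,0,0,0,0,0,0.58]]'
```

```text
t: 14.18
tcp_pos: [0.5117, -0.1166, 0.0545]
ee_rot: [3.142, 0.0, 1.713]
force: [0.2, 1.2, 2.8]
finger_gap: 0.0379
finger_force: 60.0
```

```bash
python3 -m pendant '[[0,0,0,0,0,-0.004,0.6],[0,0,0,0,0,-0.008,0.6],[0,0,0,0,0,-0.012,0.6],[0,0,0,0,0,-0.018,0.6],[0,0,0,0,0,-0.02,0.6],[0,0,0,0,0,-0.018,0.6],[0,0,0,0,0,-0.012,0.6],[0,0,0,0,0,-0.008,0.6],[0,0,0,0,0,-0.004,0.6],[0,0,0,0,0,0,0.6],[0,0,0,0,0,0,0.6],[0,0,0,0,0,0,0.6]]'
python3 look.py w7 dish_center; python3 - <<'E'
from h import *
_,s=snap("scene","s7.png"); s=s[150:270,190:334,::-1]
a=cv2.imread("pics/w7.png")
b=np.hstack([cv2.resize(a,(440,330)),cv2.copyMakeBorder(cv2.resize(s,(360,300)),0,30,0,0,cv2.BORDER_CONSTANT)])
cv2.imwrite("pics/m7.png",cv2.convertScaleAbs(b,alpha=1.5))
E
```

```text
t: 15.68
tcp_pos: [0.5112, -0.1165, 0.1577]
ee_rot: [-3.14, -0.001, 1.713]
force: [0.3, -0.2, -0.1]
finger_gap: 0.038
finger_force: 60.3
15.675 [ 0.51118178 -0.1164663   0.15765586] [-3.14047307e+00 -5.04592537e-04  1.71278156e+00] [-3.07060494e-01  2.02362857e-01  1.93038945e+00 -3.71381019e-05
  1.01006799e+00 -4.49026244e-01]
dish_center [([281.6, 235.5], 0.92)]
```

View pics/m7.png

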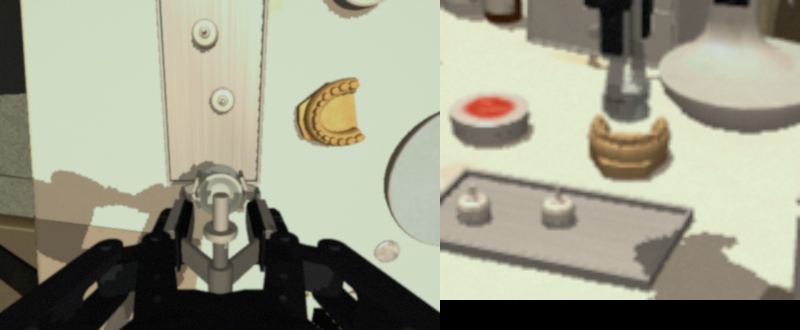

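The dish is held upright in the closed tongs, about 10 cm up, and both bottles still stand on the tray.

```bash
python3 -c "
from workcell import order
print(order.hand_in())"
```

```text
the job is handed in; nothing more can be done
None
```

The job is handed in: the closed tongs hold the dish upright about 10 cm above the tray, and both bottles are still standing on it (15.7 s used).

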